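# Check the press opening with a taper gauge

### The arm

A 6-joint arm with a two-finger parallel gripper is mounted at the origin on a cart in front of the work surface, level with it; the furniture and walls round the work are solid. World frame = base frame: x ahead of the robot, y to its left, z up, the work surface at z = 0. Lengths are in m, angles in degrees, forces in N, time in s.
With the tool pointing down it reaches from about 0.4 to 0.825 m from the base axis. Payload 7 kg.
Tool frame: the origin (TCP) lies at the centre of the arm's flange, where the gripper is bolted on; the fingertips stand 178 mm ahead of it and the grasp point (between the pads) lies 159 mm ahead of it (tip_reach is the distance from the TCP to the fingertips, in m); z points along the fingers, y is the line along which they close (so a half turn about z gives the same grasp; the last joint's range is limited). The gripper opens to 88 mm and grips with 3 to 60 N. Pads are 19 mm wide; open, the fingers measure 130 mm over their backs; the gripper's body (78 mm by 193 mm) begins 47 mm behind the grasp point.
Start: joints at [90.132, 20.546, 0.682, 0, -70.136, -16.507], TCP at [0.19, 0.648, 0.405] pointing down, gripper open.
Joint ranges: [-176.03, 176.03], [-82.01, 121.73], [-58.28, 71.71], [-173.87, 95.51], [-174.79, -0.11], [-173.66, 173.66]. Speed limits (degrees/s): [136.94, 136.94, 172.46, 180, 180, 180].

### API

Orientations are given as [roll, pitch, yaw] about the fixed x, y, z axes, in that order (R = Rz(yaw) Ry(pitch) Rx(roll)).
In Python, from plant import * gives the robot as it stands.
- The arm moves only by the shell command python3 -m handwheel 'ROWS'. ROWS is JSON, a list of rows, each a list of 7 numbers: the opening, from -1 (shut) to 1 (fully open), then the shift along the tool's x, y, z as a fraction of full scale, then the turn, a rotation vector about the tool's x, y, z as a fraction of full scale. A call has 1 to 5 rows; each row shifts and turns the commanded pose from where the row before left it, along the tool's axes as they then stand; what a row does not reach is not made up. Full scale, the value 1, is 0.025 m for a shift and 6 degrees for a turn. A row lasts 1/8 s, in which the tool goes at most 62.5 mm and 10.7 degrees, less where a joint would pass 70% of its speed; a pose out of reach is approached as far as the arm can. A call with a number of a shift or a turn outside -1 to 1 is refused whole. A call with a gripper value outside its range is refused whole. The fingers move at their own pace and stop on an object; the grip force is fixed at half the most. Time passes only in rows, so rows that do not move let the fingers close. It gives the time, the measured TCP pose, the force, the opening and the grip force at its end, in the units of the state.
- get_obs(): the state, without advancing time (a new reading comes with each control period).
- snapshot(name): name is "side" or "top"; returns a dict with "color" (400x640x3 uint8, red, green, blue), "fx", "fy", "cx", "cy" (pixels), "R" (3x3) and "t" (3): a world point X has camera coordinates R X + t. Camera axes: x right, y down, z forward; pixel columns grow to the right and rows downward; lengths in m; the calibration is good to about 2 mm. A picture is of the moment at which its call begins. There is no depth.
- close_job(): hands the job in; it is judged then, once.
The state is a dict: "clock": time; "joint_pos": joint angles; "qvel": joint speeds; "tau": joint torques, N m; "tool_pos": TCP position; "orientation": TCP orientation; "force": force on the tool from outside, world axes, zero at the start; "moment": the same for the moment, N m; "opening": finger opening in m; "gripper_force": force on a finger pad.
Only numpy, scipy, OpenCV 4.12 (cv2) and the standard library are available. Lean on these libraries where they do the work, as an engineer would, in place of code of your own. Each camera call takes 0.05 s, during which the arm holds its last target. There are 200 camera calls.

### The job

Check the opening of the small hand press: take the taper gauge, slide its blade thin end first along the anvil and under the press foot until it drags firmly, and leave it there, let go, wedged level and straight by its own fit for reading. Do not force it in, and leave the other things on the bench alone.

Things in the scene. Friction and masses are not known exactly. Their poses are not given: they have to be found in the camera images.
- gauge_grip (a point): centre of the loose taper gauge's grip. Gauge: one stiff piece, about 150 g, 184 mm long, lying on its flat underside: grey box-shaped grip 64 long, 18 wide, 26 high, then a steel blade 120 long, 16 wide, flat below, sloping above, 19 mm thick at the grip, 4 mm at the thin end (1 mm per 8 mm of length). Point 13 mm above the underside; x along the gauge to the thin end, z up
- gauge_tip (a point): middle of the gauge's thin end, 152 mm from the middle of the grip along x and 2 mm above the flat underside
- gauge: the taper gauge; origin on its flat underside, below the middle of the grip; x along it to the thin end, z up
- press: fixed two-post hand press, knob on top to 225 mm. Origin on the bench straight below its foot; z up; x is the direction in which a blade is slid in. Base x -50 to +85, y -50 to +50 mm, with a flat steel anvil strip 44 mm wide (x -47 to +82 mm), its top 40 mm above the bench. Posts 16 mm thick (collars 24) at x 0, y +-38 mm, under a crosshead 40x104 mm at 130 to 160 mm height
- press_gap (a point): point on the anvil's top straight below the foot. The foot, a rounded nose 30 mm wide across y and 12 mm along x, hangs 6.5 to 12.5 mm above it, differently each time and not measured. It is sprung: it yields upward with 3 N at first and 8 N more per mm, so the blade's drag rises about 1 N per mm of sliding after the first touch; 8 to 12 N of drag is firm, 20 N is forced
- press_front (a point): middle of the front (entry) edge of the base at anvil height, 50 mm before the foot; the gauge's grip stays in front of it and hangs free when let go, held only by the wedged blade
- heatsink: black finned heat sink 36x50x24 mm, a bystander; origin at the centre of its underside
- board_2: green circuit board 62x90x18 mm, a bystander; origin at the centre of its underside
- marker_red: red and white marker 16x129x16 mm, a bystander; origin at the centre of its underside
- transformer: small transformer 52x46x39 mm, a bystander; origin at the centre of its underside

How it is judged:
By the outcome, as a careful person would: the job done as asked, in the order asked, and still so for the second after the job is handed in, with the robot touching nothing.
It also fails if it takes over 58 s, if anything falls off the work surface, if the arm or the gripper's body presses on something with over 40 N, if the wrist force passes 120 N, or if a joint passes its speed limit or range.

## Working session

There is one attempt and no reset: what is moved stays moved. The work goes in short steps, Python scripts to look and compute and a shell command to move; the robot and the scene stay as the last step left them, time stands still between calls to the robot, and variables do not carry over. Pictures are saved under pics/ and viewed, at most 10 in all, crops included, and the job is handed in when it is done.

```bash
mkdir -p pics
cat > h.py <<'E'
from plant import *
import numpy as np, cv2
def snap(n,f):
    s=snapshot(n); cv2.imwrite(f,cv2.cvtColor(s["color"],cv2.COLOR_RGB2BGR)); 
    np.savez('/tmp/'+n+'.npz',**{k:np.array(v) for k,v in s.items()}); return s
def load(n): return np.load('/tmp/'+n+'.npz')
def pix(s,X):
    c=s["R"]@np.array(X)+s["t"]; return (float(s["fx"])*c[0]/c[2]+float(s["cx"]), float(s["fy"])*c[1]/c[2]+float(s["cy"]))
def onz(s,u,v,z):
    d=s["R"].T@np.array([(u-s["cx"])/s["fx"],(v-s["cy"])/s["fy"],1.]); c=-s["R"].T@s["t"]
    return c+d*(z-c[2])/d[2]
E
python3 - <<'E'
from h import *
for n in("top","side"):
    s=snap(n,f"pics/{n}0.png"); print(n,-np.array(s["R"]).T@s["t"],s["fx"],np.round(s["R"],2).tolist())
o=get_obs(); print(o)
E
```

```text
top [ 0.37334046 -0.04981136  1.13712416] 419.17526314687547 [[0.02, -1.0, -0.01], [-0.99, -0.02, -0.14], [0.14, 0.02, -0.99]]
side [ 0.1783911  -0.97781771  0.49725516] 413.1277182841577 [[0.93, -0.36, -0.01], [-0.15, -0.38, -0.91], [0.32, 0.85, -0.41]]
{'clock': 0.1, 'joint_pos': array([ 9.01331977e+01,  2.05891345e+01,  6.36820599e-01, -1.63346575e-02,
       -7.01381297e+01, -1.65075893e+01]), 'qvel': array([ 0.04390796, -0.19089565,  0.03145166,  0.03831502, -0.07039001,
       -0.04092646]), 'tau': array([-1.33160742e-03, -5.84164596e+01,  2.93751848e+01,  7.01553851e+00,
        1.01739261e-02, -5.05938510e-05]), 'tool_pos': array([0.19024176, 0.64744419, 0.4037835 ]), 'orientation': array([ 1.79908921e+02, -1.09777198e-02, -1.63799447e+01]), 'force': array([-0.04315892, -0.17372074,  0.07591462]), 'moment': array([-0.05027062,  0.0265974 ,  0.02538886]), 'gripper_force': 0.0, 'opening': 0.08756475776812508}
```

View pics/top0.png

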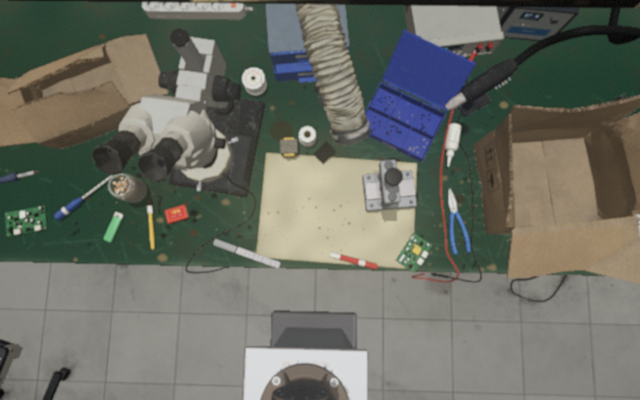

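View pics/side0.png

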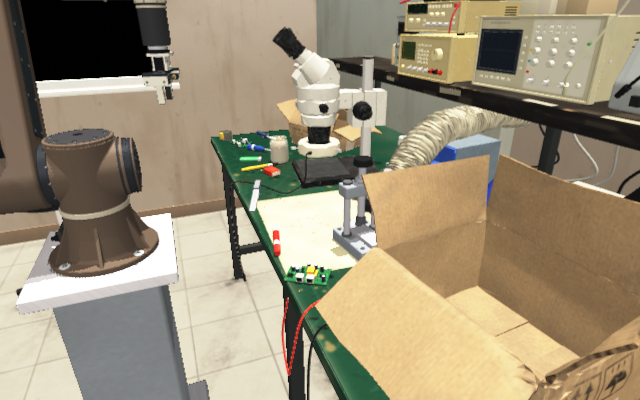

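The top view shows the gauge at about (215,243)–(279,265) and the press at about (390,187). The marker is at (354,261), the board at (413,250). I'll enlarge both areas.

Run:
```python
import cv2,numpy as np
im=cv2.imread('pics/top0.png')
a=cv2.resize(im[230:275,200:300],None,fx=8,fy=8,interpolation=cv2.INTER_CUBIC)[:, :800]
b=cv2.resize(im[155:217,350:430],None,fx=8,fy=8,interpolation=cv2.INTER_CUBIC)
b=b[:, :640]; c=np.zeros((360+0,800,3),np.uint8)
cv2.imwrite('pics/g.png',a); cv2.imwrite('pics/p.png',b)
```

```text
(no output)
```

View pics/g.png

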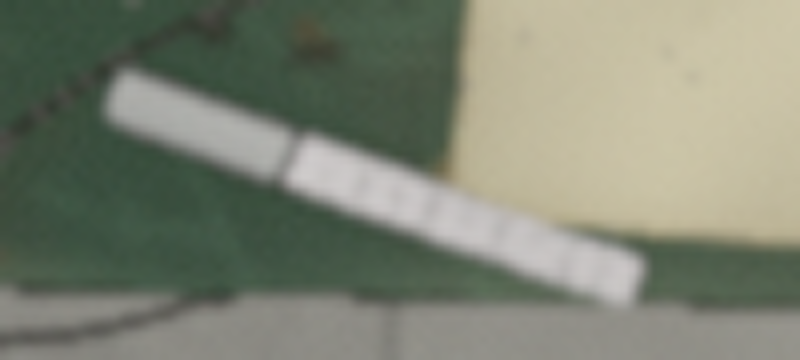

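View pics/p.png

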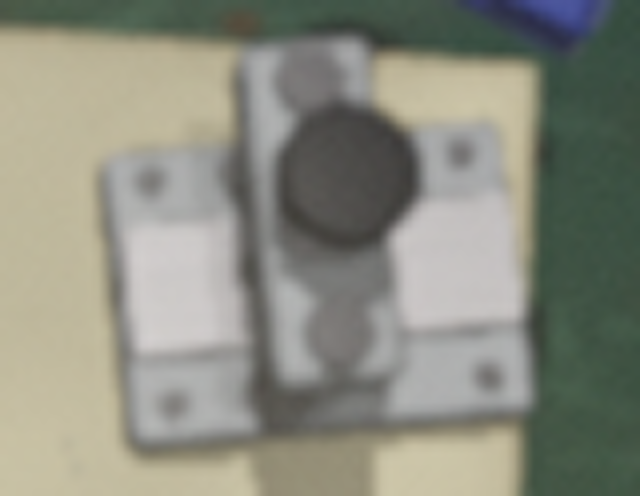

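The gauge's grip spans crop (112,93)–(289,156) and its thin end is near (638,283), pointing right (−y). In the press crop the base corners are (105,158), (500,125), (535,408), (132,450), and the crosshead corners (240,45), (365,38), (403,378), (280,390).

Run:
```python
from h import *
s=load('top')
G=lambda p,z:onz(s,200+(p[0]+.5)/8-.5,230+(p[1]+.5)/8-.5,z)
P=lambda p,z:onz(s,350+(p[0]+.5)/8-.5,155+(p[1]+.5)/8-.5,z)
a=G((112,93),.026);b=G((289,156),.026);t=G((638,283),.004)
print('grip',a,b,(a+b)/2,np.linalg.norm(a-b),'tip',t,np.linalg.norm(t-a),'yaw',np.degrees(np.arctan2(*(t-a)[1::-1])))
B=[P(p,.038) for p in((105,158),(500,125),(535,408),(132,450))]
C=[P(p,.16) for p in((240,45),(365,38),(403,378),(280,390))]
for Q in(B,C):
    print(np.round(Q,4).tolist(),[round(np.linalg.norm(Q[i]-Q[i-3]),4) for i in range(4)],np.mean(Q,0))
    d=(Q[1]-Q[0]+Q[2]-Q[3]); e=(Q[0]-Q[3]+Q[1]-Q[2]); print(np.degrees(np.arctan2(d[1],d[0])),np.degrees(np.arctan2(e[1],e[0])))
kb=P((348,175),.225);print('knob',kb)
```

```text
grip [0.42430896 0.25117641 0.026     ] [0.40489629 0.19123023 0.026     ] [0.41460263 0.22120332 0.026     ] 0.06301107697118645 tip [0.36596156 0.07664948 0.004     ] 0.18533231966334915 yaw -108.48568223242812
[[0.6108, -0.1412, 0.038], [0.6247, -0.2728, 0.038], [0.5295, -0.2836, 0.038], [0.5127, -0.151, 0.038]] [np.float64(0.1323), np.float64(0.0958), np.float64(0.1336), np.float64(0.0986)] [ 0.5694154  -0.21214693  0.038     ]
-83.36419977298607 6.064566612646887
[[0.6196, -0.171, 0.16], [0.6225, -0.2081, 0.16], [0.5203, -0.2191, 0.16], [0.5159, -0.183, 0.16]] [np.float64(0.0373), np.float64(0.1028), np.float64(0.0363), np.float64(0.1044)] [ 0.56956973 -0.19529788  0.16      ]
-84.38022938216106 6.366657134098012
knob [ 0.56693691 -0.19283941  0.225     ]
```

Measured sizes match (grip 63, gauge 185, base 133×97). The press yaw is about −84°, with its origin near (0.5685, −0.195) and entry from +y. I'll turn the tool first.

```bash
cat > d.py <<'E'
import sys; from h import *
from scipy.spatial.transform import Rotation as Ro
# grasp-point target x y z yaw -> remaining shift/turn in rows (full scale units, tool axes)
x,y,z,w=map(float,sys.argv[1:5]); o=get_obs()
R=Ro.from_euler('xyz',o["orientation"],degrees=True); T=Ro.from_euler('xyz',[180,0,w],degrees=True)
print('t',round(o["clock"],2),'grasp',np.round(o["tool_pos"]+R.apply([0,0,.159]),4),'rpy',np.round(o["orientation"],2),'F',np.round(o["force"],2),'M',np.round(o["moment"],2),'open',round(o["opening"],4))
print('shift',np.round(R.inv().apply(np.array([x,y,z+.159])-o["tool_pos"])/.025,2),'turn',np.round((R.inv()*T).as_rotvec(degrees=True)/6,2))
E
python3 - <<'E'
from h import *
s=load('top')
for p in((160,165),(108,160)): print([np.round(onz(s,*p,z),3).tolist() for z in(.2,.35)])
E
python3 -m handwheel '[[1,0,0,0,0,0,1],[1,0,0,0,0,0,1],[1,0,0,0,0,0,1],[1,0,0,0,0,0,1],[1,0,0,0,0,0,1]]'
python3 -m handwheel '[[1,0,0,0,0,0,1],[1,0,0,0,0,0,1],[1,0,0,0,0,0,1],[1,0,0,0,0,0,1],[1,0,0,0,0,0,1]]'
python3 -m handwheel '[[1,0,0,0,0,0,1],[1,0,0,0,0,0,1],[1,0,0,0,0,0,1],[1,0,0,0,0,0,1],[1,0,0,0,0,0,1]]'
python3 -m handwheel '[[1,0,0,0,0,0,0.3],[1,0,0,0,0,0,0]]'
python3 d.py 0.418 0.231 0.15 -108.3
```

```text
[[0.588, 0.338, 0.2], [0.554, 0.276, 0.35]]
[[0.598, 0.46, 0.2], [0.562, 0.378, 0.35]]
clock: 0.72
tool_pos: [0.1903, 0.6475, 0.4041]
orientation: [180.0, -0.0, -46.6]
force: [0.7, -0.1, 0.0]
opening: 0.0876
gripper_force: 0.0
clock: 1.35
tool_pos: [0.1903, 0.6475, 0.4041]
orientation: [180.0, -0.1, -76.6]
force: [0.5, -0.5, 0.7]
opening: 0.0875
gripper_force: 0.0
clock: 1.98
tool_pos: [0.1903, 0.6475, 0.4041]
orientation: [-180.0, -0.1, -106.6]
force: [-0.6, 0.3, -0.1]
opening: 0.0877
gripper_force: 0.0
clock: 2.22
tool_pos: [0.1903, 0.6476, 0.4044]
orientation: [-180.0, -0.0, -108.1]
force: [0.2, 0.0, -0.2]
opening: 0.0877
gripper_force: 0.0
t 2.23 grasp [0.1903 0.6475 0.2454] rpy [-1.800e+02 -3.000e-02 -1.081e+02] F [ 0.16  0.01 -0.2 ] M [ 0.06 -0.06  0.03] open 0.0877
shift [ 13.01 -13.83   3.82] turn [-0.   -0.    0.03]
```

```bash
python3 -m handwheel '[[1,0.93,-0.985,0,0,0,0],[1,0.93,-0.985,0,0,0,0],[1,0.93,-0.985,0,0,0,0],[1,0.93,-0.985,0,0,0,0],[1,0.93,-0.985,0,0,0,0]]' | grep tool_pos
python3 -m handwheel '[[1,0.93,-0.985,0.3,0,0,0],[1,0.93,-0.985,0.3,0,0,0],[1,0.93,-0.985,0.3,0,0,0],[1,0.93,-0.985,0.3,0,0,0],[1,0.93,-0.985,0.3,0,0,0]]'| grep tool_pos
python3 -m handwheel '[[1,0.93,-0.985,0.5,0,0,0],[1,0.93,-0.985,0.5,0,0,0],[1,0.93,-0.985,0.5,0,0,0],[1,0.93,-0.985,0.5,0,0,0],[1,0,0,0,0,0,0]]'
python3 d.py 0.418 0.231 0.1 -108.3
python3 - <<'E'
from h import *
import cv2
s=snap('top','pics/top1.png'); a=cv2.imread('pics/top1.png')[140:290,150:310]
s2=snap('side','pics/side1.png'); b=cv2.imread('pics/side1.png')[100:300,150:360]
f=lambda x:cv2.resize(x,(400,375*1),interpolation=cv2.INTER_CUBIC)
cv2.imwrite('pics/c1.png',np.hstack([f(a),f(b)]))
E
```

```text
tool_pos: [0.2714, 0.4977, 0.4047]
tool_pos: [0.3521, 0.3488, 0.3671]
clock: 4.1
tool_pos: [0.4166, 0.229, 0.3163]
orientation: [180.0, -0.1, -108.2]
force: [-0.2, 0.9, 0.4]
opening: 0.0877
gripper_force: 0.0
t 4.1 grasp [0.4164 0.2287 0.1573] rpy [ 1.7995e+02 -1.0000e-01 -1.0823e+02] F [-0.18  0.92  0.37] M [ 0.14 -0.07  0.03] open 0.0877
shift [-0.1  -0.03  2.29] turn [ 0.01 -0.02  0.01]
```

View pics/c1.png

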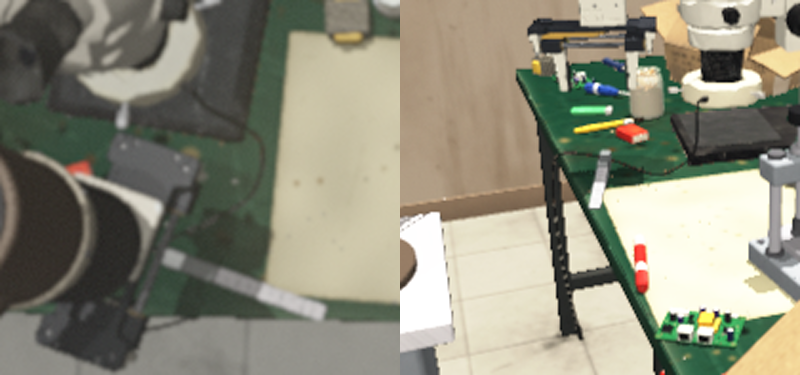

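The gripper straddles the gauge axis in the top view, and the side view confirms the height. Descending and gripping.

```bash
python3 -m handwheel '[[1,-0.1,0,0.9,0,0,0],[1,0,0,0.9,0,0,0],[1,0,0,0.9,0,0,0],[1,0,0,0.9,0,0,0],[1,0,0,0.9,0,0,0]]' | grep -E "tool_pos|force"
python3 -m handwheel '[[1,0,0,0.7,0,0,0],[1,0,0,0.17,0,0,0],[1,0,0,0,0,0,0]]' | grep -E "tool_pos|force"
python3 d.py 0.418 0.231 0.022 -108.3
```

```text
tool_pos: [0.4171, 0.2344, 0.2045]
force: [0.3, 0.0, -0.2]
gripper_force: 0.0
tool_pos: [0.4171, 0.2339, 0.1832]
force: [0.2, 0.4, -0.4]
gripper_force: 0.0
t 5.2 grasp [0.4172 0.2339 0.0242] rpy [-1.7999e+02  2.0000e-02 -1.0811e+02] F [ 0.18  0.38 -0.4 ] M [ 0.14 -0.09  0.01] open 0.0876
shift [ 0.1  -0.07  0.09] turn [-0.    0.    0.03]
```

```bash
python3 -m handwheel '[[1,0.1,-0.07,0.08,0,0,0],[-1,0,0,0,0,0,0],[-1,0,0,0,0,0,0],[-1,0,0,0,0,0,0],[-1,0,0,0,0,0,0]]' | grep -E "tool_pos|force|open"
python3 -m handwheel '[[-1,0,0,0,0,0,0],[-1,0,0,0,0,0,0],[-1,0,0,0,0,0,0]]' | grep -E "tool_pos|force|open"
python3 d.py 0.545 0.026 0.11 -84
```

```text
tool_pos: [0.418, 0.2302, 0.181]
force: [0.1, 0.4, -0.3]
opening: 0.0531
gripper_force: 0.0
tool_pos: [0.418, 0.2303, 0.1809]
force: [-0.1, -0.6, -0.2]
opening: 0.0232
gripper_force: 0.0
t 6.2 grasp [0.418  0.2302 0.0219] rpy [ 180.     -0.   -108.17] F [-0.13 -0.61 -0.18] M [ 0.07 -0.11  0.01] open 0.0232
shift [ 6.18 -7.38 -3.52] turn [ 0.   -0.   -4.03]
```

```bash
python3 -m handwheel '[[-1,0,0,0,0,0,0],[-1,0,0,0,0,0,0],[-1,0,0,0,0,0,0],[-1,0,0,0,0,0,0]]' | grep -E "tool_pos|force|open"
python3 -m handwheel '[[-1,0,0,-0.3,0,0,0],[-1,0,0,-0.8,0,0,0],[-1,0,0,-0.8,0,0,0],[-1,0,0,-0.8,0,0,0],[-1,0,0,-0.8,0,0,0]]' | grep -E "tool_pos|force|open"
python3 d.py 0.545 0.026 0.11 -84
```

```text
tool_pos: [0.418, 0.2302, 0.1809]
force: [-0.9, 0.7, 0.4]
opening: 0.0176
gripper_force: 29.9
tool_pos: [0.4179, 0.2301, 0.2695]
force: [0.8, -0.8, -1.1]
opening: 0.018
gripper_force: 29.9
t 7.33 grasp [0.4179 0.2301 0.1105] rpy [-1.8000e+02  2.0000e-02 -1.0818e+02] F [ 0.77 -0.75 -1.11] M [ 0.15 -0.12  0.  ] open 0.018
shift [ 6.17 -7.38  0.02] turn [-0.    0.   -4.03]
```

```bash
python3 -m handwheel '[[-1,0,0,0,0,0,-0.8],[-1,0,0,0,0,0,-0.8],[-1,0,0,0,0,0,-0.8],[-1,0,0,0,0,0,-0.8],[-1,0,0,0,0,0,-0.83]]' | grep -E "orient"
python3 -m handwheel '[[-1,0,0,0,0,0,0]]' | grep -E "orient|open"
python3 d.py 0.543 0.045 0.07 -84
```

```text
orientation: [-180.0, 0.0, -83.8]
orientation: [-180.0, 0.0, -84.0]
opening: 0.0179
t 8.07 grasp [0.418  0.2302 0.1098] rpy [-1.7999e+02  2.0000e-02 -8.4030e+01] F [ 0.37 -0.1  -1.88] M [ 0.12 -0.01  0.  ] open 0.0179
shift [ 7.89 -4.21  1.59] turn [-0.    0.   -0.01]
```

```bash
python3 -m handwheel '[[-1,0.8,-0.42,0,0,0,0],[-1,0.8,-0.42,0,0,0,0],[-1,0.8,-0.42,0,0,0,0],[-1,0.8,-0.42,0,0,0,0],[-1,0.8,-0.42,0,0,0,0]]' | grep -E "tool_pos"
python3 -m handwheel '[[-1,0.8,-0.42,0.3,0,0,0],[-1,0.8,-0.42,0.3,0,0,0],[-1,0.8,-0.42,0.3,0,0,0],[-1,0.8,-0.42,0.3,0,0,0],[-1,0.7,-0.42,0.3,0,0,0]]' | grep -E "tool_pos"
python3 -m handwheel '[[-1,0,0,0,0,0,0],[-1,0,0,0,0,0,0]]' | grep -E "open"
python3 d.py 0.543 0.045 0.07 -84
python3 - <<'E'
from h import *
s=snap('top','pics/top2.png'); a=cv2.imread('pics/top2.png')[150:225,300:430]
s2=snap('side','pics/side2.png'); b=cv2.imread('pics/side2.png')[150:280,240:390]
cv2.imwrite('pics/c2.png',np.vstack([cv2.resize(a,(520,300),interpolation=cv2.INTER_CUBIC),cv2.resize(b,(520,300)[:1]+(300,),interpolation=cv2.INTER_CUBIC)]))
cv2.imwrite('pics/t2.png',cv2.resize(a,None,fx=6,fy=6,interpolation=cv2.INTER_CUBIC))
E
```

```text
tool_pos: [0.481, 0.1356, 0.2686]
tool_pos: [0.5434, 0.0441, 0.2308]
opening: 0.0181
t 9.57 grasp [0.5429 0.0449 0.0721] rpy [179.99  -0.   -84.08] F [ 0.95  0.   -1.35] M [ 0.17 -0.04  0.05] open 0.0181
shift [-0.   -0.01  0.08] turn [ 0.   -0.   -0.01]
```

View pics/t2.png

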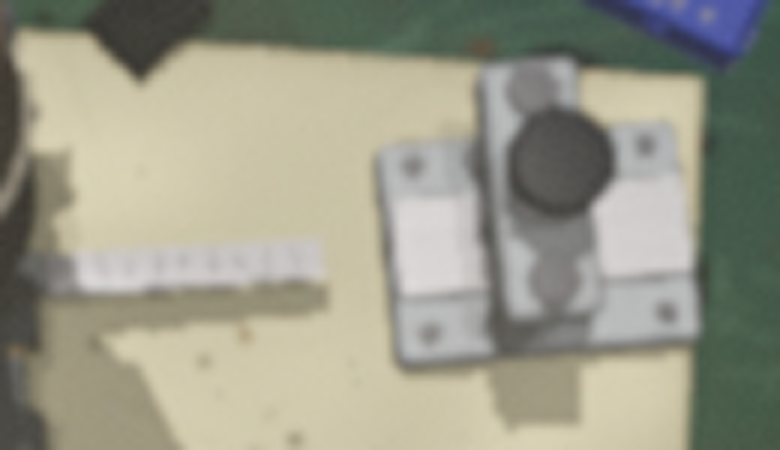

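View pics/side2.png

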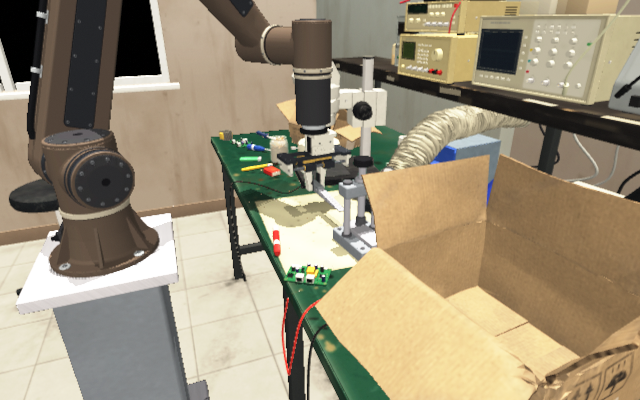

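The top crop shows the blade from (78,271) to the tip at (323,260). The anvil's lower edge runs (402,297)–(690,274) and its upper edge (392,198)–(682,178). Comparing the axes numerically.

Run:
```python
from h import *
s=load('top')
P=lambda p,z:onz(s,300+(p[0]+.5)/6-.5,150+(p[1]+.5)/6-.5,z)
def L(p,q,zp,zq):
    a,b=P(p,zp),P(q,zq); d=b-a; print(np.round(a,4),np.round(b,4),'yaw',round(np.degrees(np.arctan2(d[1],d[0])),2),'len',round(np.linalg.norm(d),4)); return a,b
L((78,250),(322,239),.069,.054);L((78,293),(324,281),.069,.054)
a,b=L((78,271.5),(323,260),.069,.054)
u=L((392,198),(682,178),.04,.04);l=L((402,297),(690,274),.04,.04)
L((380,153),(670,122),.038,.038);L((402,362),(698,337),.038,.038)
L((380,153),(402,362),.038,.038);L((670,122),(698,337),.038,.038)
c=(u[0]+u[1]+l[0]+l[1])/4; w=np.radians(-84.); d=np.array([np.cos(w),np.sin(w)]); n=np.array([-d[1],d[0]])
print('anvil centre',c,'lateral offset of tip, mm',1000*n@(b-c)[:2],'front->tip',1000*d@(b-c)[:2]+17.5, 'blade start lat',1000*n@(a-c)[:2])
```

```text
[ 0.5568 -0.0097  0.069 ] [ 0.5664 -0.1156  0.054 ] yaw -84.78 len 0.1074
[ 0.538  -0.0102  0.069 ] [ 0.5479 -0.1167  0.054 ] yaw -84.71 len 0.108
[ 0.5474 -0.0099  0.069 ] [ 0.5571 -0.1161  0.054 ] yaw -84.74 len 0.1077
[ 0.588  -0.1472  0.04  ] [ 0.5997 -0.2754  0.04  ] yaw -84.81 len 0.1287
[ 0.5437 -0.1519  0.04  ] [ 0.5566 -0.2785  0.04  ] yaw -84.17 len 0.1272
[ 0.6087 -0.1419  0.038 ] [ 0.6254 -0.2706  0.038 ] yaw -82.61 len 0.1299
[ 0.5151 -0.1523  0.038 ] [ 0.529  -0.2822  0.038 ] yaw -83.9 len 0.1306
[ 0.6087 -0.1419  0.038 ] [ 0.5151 -0.1523  0.038 ] yaw -173.6 len 0.0942
[ 0.6254 -0.2706  0.038 ] [ 0.529  -0.2822  0.038 ] yaw -173.17 len 0.0971
anvil centre [ 0.5720127  -0.21324544  0.04      ] lateral offset of tip, mm -4.634504564156755 front->tip -80.6538508578739 blade start lat -3.2505669128719186
```

The gauge is 3 mm off the anvil centre line and parallel within about 0.3°. I'll correct that, then advance over the anvil.

```bash
python3 -m handwheel '[[-1,0,-0.12,0.12,0,0,-0.04],[-1,0.5,0,0.16,0,0,0],[-1,0.6,0,0,0,0,0],[-1,0.6,0,0,0,0,0],[-1,0.5,0,0,0,0,0]]' | grep -E "tool_pos|force"
python3 -m handwheel '[[-1,0,0,0,0,0,0],[-1,0,0,0,0,0,0]]' | grep -E "open"
python3 d.py 0.5549 -0.010 0.0619 -83.8
```

```text
tool_pos: [0.5521, -0.0109, 0.224]
force: [-0.3, 0.1, 0.0]
gripper_force: 29.9
opening: 0.0177
t 10.55 grasp [ 0.5521 -0.0098  0.065 ] rpy [-179.99    0.    -83.79] F [ 1.07  0.39 -1.63] M [ 0.16 -0.04  0.02] open 0.0177
shift [ 0.02 -0.11  0.12] turn [-0.  0.  0.]
```

```bash
python3 -m handwheel '[[-1,0,0,0.06,0,0,0],[-1,0,0,0,0,0,0],[-1,0,0,0,0,0,0]]' >/dev/null; python3 d.py 0.5549 -0.010 0.0619 -83.8 | head -1
python3 -m handwheel '[[-1,0,0,0.03,0,0,0],[-1,0,0,0,0,0,0],[-1,0,0,0,0,0,0]]' >/dev/null; python3 d.py 0.5549 -0.010 0.0619 -83.8 | head -1
python3 -m handwheel '[[-1,0,0,0.02,0,0,0],[-1,0,0,0,0,0,0],[-1,0,0,0,0,0,0]]' >/dev/null; python3 d.py 0.5549 -0.010 0.0619 -83.8| head -1
```

```text
t 10.93 grasp [ 0.552  -0.0093  0.0634] rpy [180.    -0.   -83.73] F [-0.18 -0.15 -0.45] M [ 0.12 -0.03  0.01] open 0.0176
t 11.3 grasp [ 0.5521 -0.0095  0.0627] rpy [-180.     -0.    -83.75] F [ 0.24  0.13 -1.14] M [0.16 0.03 0.03] open 0.0177
t 11.68 grasp [ 0.552  -0.0096  0.0622] rpy [180.    -0.   -83.76] F [-0.89 -0.14 -0.8 ] M [ 0.16 -0.03  0.03] open 0.0181
```

```bash
python3 -m handwheel '[[-1,0,0,0.02,0,0,0],[-1,0,0,0,0,0,0],[-1,0,0,0,0,0,0]]' >/dev/null; python3 d.py 0.5549 -0.010 0.0619 -83.8 | head -1
python3 -m handwheel '[[-1,0,0,0.02,0,0,0],[-1,0,0,0,0,0,0],[-1,0,0,0,0,0,0]]' >/dev/null; python3 d.py 0.5549 -0.010 0.0619 -83.8 | head -1
python3 - <<'E'
from h import *
s=snap('side','pics/side3.png'); b=cv2.imread('pics/side3.png')[165:265,280:400]
cv2.imwrite('pics/c3.png',cv2.resize(b,None,fx=5,fy=5,interpolation=cv2.INTER_CUBIC))
E
```

```text
t 12.05 grasp [ 0.5521 -0.0095  0.0617] rpy [-180.     -0.    -83.75] F [-0.16  0.61 -0.74] M [ 0.17 -0.02 -0.  ] open 0.0179
t 12.43 grasp [ 0.5521 -0.0095  0.0613] rpy [-179.99    0.    -83.75] F [0.28 1.16 0.9 ] M [ 0.26  0.09 -0.01] open 0.0178
```

View pics/c3.png

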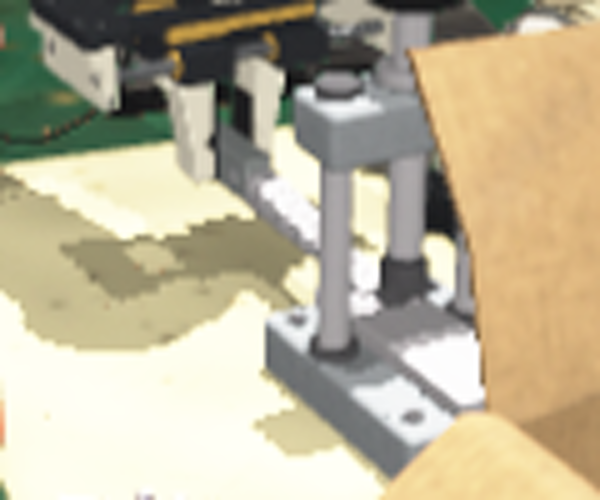

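The side crop shows the blade lying level between the posts and reaching the anvil. The readings agree: Fz rose about 1.6 N at z≈0.0613. Now sliding in.

```bash
cat > f.py <<'E'
from h import *
F=[];o=get_obs();w=np.radians(-83.8);d=np.array([np.cos(w),np.sin(w)])
g=o["tool_pos"][:2]; print('t',round(o["clock"],2),'xp grasp mm',round(1000*d@(g-[.5695,-.1955]),1),'z',round(o["tool_pos"][2]-.159,4),'drag',round(-d@o["force"][:2],2),'lat',round(float(np.cross(d,o["force"][:2])),2),'Fz',round(o["force"][2],2),'M',np.round(o["moment"],2),'rpy',np.round(o["orientation"],2))
E
python3 -m handwheel '[[-1,0.24,0,0,0,0,0],[-1,0.24,0,0,0,0,0],[-1,0.24,0,0,0,0,0],[-1,0.24,0,0,0,0,0],[-1,0,0,0,0,0,0]]' >/dev/null; python3 f.py 2>/dev/null
python3 -m handwheel '[[-1,0.12,0,0,0,0,0],[-1,0.12,0,0,0,0,0],[-1,0,0,0,0,0,0]]' >/dev/null; python3 f.py 2>/dev/null
python3 -m handwheel '[[-1,0.08,0,0,0,0,0],[-1,0.08,0,0,0,0,0],[-1,0,0,0,0,0,0]]' >/dev/null; python3 f.py 2>/dev/null
```

```text
t 13.1 xp grasp mm -162.0 z 0.0612 drag -1.98 lat -0.05 Fz 2.01 M [-0.71 -0.22  0.09] rpy [ 1.7999e+02 -3.0000e-02 -8.3790e+01]
t 13.47 xp grasp mm -156.6 z 0.0612 drag 0.92 lat 0.39 Fz 2.26 M [-0.39 -0.19  0.07] rpy [-1.800e+02 -1.000e-02 -8.376e+01]
t 13.85 xp grasp mm -152.6 z 0.0612 drag 1.04 lat 0.06 Fz 1.66 M [ 0.09 -0.07 -0.06] rpy [-1.800e+02 -1.000e-02 -8.375e+01]
```

```bash
python3 -m handwheel '[[-1,0.08,0,0,0,0,0],[-1,0.08,0,0,0,0,0],[-1,0,0,0,0,0,0]]' >/dev/null; python3 f.py 2>/dev/null
python3 -m handwheel '[[-1,0.08,0,0,0,0,0],[-1,0.08,0,0,0,0,0],[-1,0,0,0,0,0,0]]' >/dev/null; python3 f.py 2>/dev/null
```

```text
t 14.22 xp grasp mm -148.6 z 0.0612 drag 1.38 lat 0.4 Fz 2.09 M [ 0.06 -0.07 -0.02] rpy [-1.800e+02 -1.000e-02 -8.376e+01]
t 14.6 xp grasp mm -144.6 z 0.0612 drag 0.27 lat -0.19 Fz 2.79 M [ 0.07 -0.17  0.04] rpy [ 1.800e+02 -1.000e-02 -8.376e+01]
```

```bash
python3 -m handwheel '[[-1,0.08,0,0,0,0,0],[-1,0.08,0,0,0,0,0],[-1,0,0,0,0,0,0]]' >/dev/null; python3 f.py 2>/dev/null
python3 -m handwheel '[[-1,0.06,0,0,0,0,0],[-1,0.06,0,0,0,0,0],[-1,0,0,0,0,0,0]]' >/dev/null; python3 f.py 2>/dev/null
```

```text
t 14.97 xp grasp mm -140.5 z 0.0612 drag 1.15 lat 0.32 Fz 3.19 M [ 0.09 -0.1   0.02] rpy [ 1.800e+02 -1.000e-02 -8.376e+01]
t 15.35 xp grasp mm -137.8 z 0.0612 drag 4.1 lat -0.35 Fz 4.01 M [ 0.96  0.06 -0.01] rpy [-1.7999e+02  1.0000e-02 -8.3760e+01]
```

```bash
python3 -m handwheel '[[-1,0.06,0,0,0,0,0],[-1,0.06,0,0,0,0,0],[-1,0,0,0,0,0,0]]' >/dev/null; python3 f.py 2>/dev/null
python3 -m handwheel '[[-1,0.06,0,0,0,0,0],[-1,0.06,0,0,0,0,0],[-1,0,0,0,0,0,0]]' >/dev/null; python3 f.py 2>/dev/null
```

```text
t 15.72 xp grasp mm -135.3 z 0.0614 drag 7.62 lat -0.68 Fz 5.14 M [ 2.5   0.37 -0.08] rpy [-1.7995e+02  4.0000e-02 -8.3760e+01]
t 16.1 xp grasp mm -132.6 z 0.0614 drag 9.98 lat -0.27 Fz 5.25 M [ 3.49  0.51 -0.07] rpy [-1.7993e+02  7.0000e-02 -8.3750e+01]
```

The drag is about 10 N after roughly 6.5 mm past first touch, so it is firm and not forced. I'll let it settle and check once, then release.

```bash
python3 -m handwheel '[[-1,0,0,0,0,0,0],[-1,0,0,0,0,0,0],[-1,0,0,0,0,0,0]]' >/dev/null; python3 f.py 2>/dev/null
python3 -m handwheel '[[-1,0,0,-0.012,0,0,0],[-1,0,0,0,0,0,0],[-1,0,0,0,0,0,0]]' >/dev/null; python3 f.py 2>/dev/null
```

```text
t 16.48 xp grasp mm -132.6 z 0.0614 drag 10.05 lat -0.36 Fz 6.24 M [ 3.5   0.45 -0.06] rpy [-1.7993e+02  7.0000e-02 -8.3750e+01]
t 16.85 xp grasp mm -132.6 z 0.0616 drag 9.11 lat 0.12 Fz 3.63 M [ 3.39  0.29 -0.04] rpy [-1.7993e+02  7.0000e-02 -8.3750e+01]
```

```bash
python3 -m handwheel '[[-0.4,0,0,0,0,0,0],[-0.4,0,0,0,0,0,0],[-0.2,0,0,0,0,0,0],[0,0,0,0,0,0,0],[0,0,0,0,0,0,0]]' |grep open; python3 f.py 2>/dev/null
python3 -m handwheel '[[0,0,0,-0.2,0,0,0],[0,0,0,-0.4,0,0,0],[0,0,0,-0.8,0,0,0],[0,0,0,-1,0,0,0],[0,0,0,-1,0,0,0]]' >/dev/null; python3 f.py 2>/dev/null
python3 -m handwheel '[[0,-1,0,-0.3,0,0,0],[0,-1,0,-0.3,0,0,0],[0,-1,0,0,0,0,0],[0,-1,0,0,0,0,0],[0,0,0,0,0,0,0]]' >/dev/null; python3 f.py 2>/dev/null
python3 - <<'E'
from h import *
s=snap('side','pics/side4.png'); b=cv2.imread('pics/side4.png')[165:265,280:400]
s=snap('top','pics/top4.png'); a=cv2.imread('pics/top4.png')[165:225,330:430]
cv2.imwrite('pics/c4.png',np.hstack([cv2.resize(b,(420,350),interpolation=cv2.INTER_CUBIC),cv2.resize(a,(380,228),interpolation=cv2.INTER_CUBIC)[:, :] if 0 else cv2.copyMakeBorder(cv2.resize(a,(380,228),interpolation=cv2.INTER_CUBIC),0,122,0,0,0)]))
E
```

```text
opening: 0.0429
t 17.48 xp grasp mm -131.7 z 0.0614 drag 0.59 lat -0.21 Fz 0.71 M [ 0.09 -0.04  0.04] rpy [179.99  -0.   -83.76]
t 18.1 xp grasp mm -131.7 z 0.1481 drag 0.21 lat 0.54 Fz 0.16 M [ 0.05 -0.11 -0.  ] rpy [-179.96   -0.    -83.75]
t 18.73 xp grasp mm -233.0 z 0.1624 drag -0.47 lat 0.72 Fz 0.27 M [ 0.07 -0.08  0.  ] rpy [-1.7993e+02  2.0000e-02 -8.3640e+01]
```

View pics/c4.png

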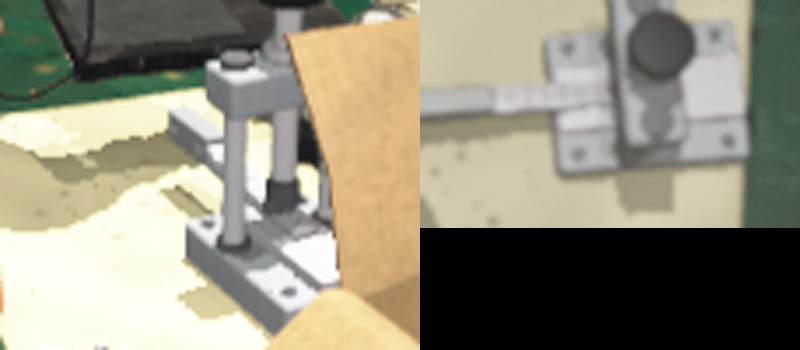

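The gauge sits straight and level under the foot, centred on the anvil, with its grip hanging free. The gripper is clear of it, so I'm handing the job in.

```bash
python3 -c "
from plant import *
print(close_job())"
```

```text
the job is handed in; nothing more can be done
None
```

The taper gauge is wedged under the press foot at about 10 N of drag, let go and looking straight and level in the last pictures; the arm is clear, nothing else was touched, and the job was handed in at about 19 s.

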